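# Space the cross-bars of a sample carrier with a hooked gauge

### The arm

A 6-joint arm with a two-finger parallel gripper is mounted at the origin on the work surface. World frame = base frame: x ahead of the robot, y to its left, z up, the work surface at z = 0. Lengths are in m, angles in degrees, forces in N, time in s.
With the tool pointing down it reaches from about 0.225 to 0.725 m from the base axis. Payload 3.1 kg.
Tool frame: the origin (TCP) lies midway between the tips of the shut fingers; the grasp point (between the pads) lies 19 mm behind it; z points along the fingers, x is the direction in which the jaws open and shut, and the axes are right-handed (so a half turn about z gives the same grasp; the last joint's range is limited). The gripper opens to 85 mm and grips with 20 to 120 N. Pads are 22 mm wide; open, the fingers measure 114 mm over their backs; the gripper's body (76 mm by 85 mm) begins 54 mm behind the grasp point. The pads swing forward as they close: fully open they stand 13 mm farther back than shut.
Start: joints at [56.62, 2.75, 5.684, 92.934, 0, 82.678], TCP at [0.231, 0.472, 0.231] pointing down, gripper open.
Joint ranges: [-166.93, 166.93], [-56.73, 111.36], [-69.38, 81.34], [-121.58, 131.49], [-85.45, 84.26], [-180, 180]. Speed limits (degrees/s): [159.86, 159.86, 180, 180, 180, 180].

### API

Orientations are given as [roll, pitch, yaw] about the fixed x, y, z axes, in that order (R = Rz(yaw) Ry(pitch) Rx(roll)).
In Python, from bench import robot, optics, order, models gives the robot as it stands.
- The arm moves only by the shell command python3 -m crank 'ROWS' [OPENING] [FORCE]. ROWS is JSON, a list that holds one entry, the list of rows, each a list of 6 numbers: the shift along the tool's x, y, z in mm, then the turn, a rotation vector about the tool's x, y, z in degrees. A call has 1 to 5 rows; each row shifts and turns the commanded pose from where the row before left it, along the tool's axes as they then stand; what a row does not reach is not made up. A row lasts 1/8 s, in which the tool goes at most 62.5 mm and 10.7 degrees, less where a joint would pass 70% of its speed; a pose out of reach is approached as far as the arm can. A call is refused whole if a number of a shift passes 62.5 or a number of a turn 10.7, either way. A call with a gripper value outside its range is refused whole. OPENING is the opening, from -1 (shut) to 1 (fully open), set as the call begins (- or left out, the last holds). The fingers move at their own pace and stop on an object; FORCE is the grip in N (left out, the last holds). Time passes only in rows, so rows that do not move let the fingers close. It gives the time, the measured TCP pose, the force and the opening at its end, in the units of the state.
- robot.sense(): the state, without advancing time (a new reading comes with each control period).
- optics.read_camera(name): name is "scene" or "top"; returns the picture (480x640x3 uint8, red, green, blue); there is no depth.
- optics.camera_model(name): a dict with "intrinsics" (3x3 intrinsics, pixels), "T" (4x4, takes a point from camera to world coordinates). Camera axes: x right, y down, z forward; pixel columns grow to the right and rows downward; lengths in m; the calibration is good to about 2 mm. A picture is of the moment at which its call begins. camera_model takes no time and is no camera call.
- order.hand_in(): hands the job in, once; it reports no verdict.
Trained networks look in the newest picture that a camera, given by its name, has taken for a name from the list of things; names that differ only in an ending like _2 or _b are one class to them, and where a whole thing is asked for, a point or a joint stands for the part that bears it (a point fixed in the world has none). Each returns a list of dicts, best first, with "p" (0 to 1); they miss things now and then, are a little off and sometimes report something else, mostly with a low value. They report only what shows in the picture. A call takes as long as a camera call. They do not tell look-alikes from the thing itself.
- models.find_in(camera, label): "extent" ([centre column, centre row, width, height] in pixels, round what is visible of it).
- models.landmark_of(camera, label): "position" ([column, row] in pixels: a listed point, or the origin of a listed thing).
The state is a dict: "clock": time; "joints": joint angles; "qd": joint speeds; "tau": joint torques, N m; "ee_pos": TCP position; "eef_rot": TCP orientation; "contact_force": force on the tool from outside, world axes, zero at the start; "moment": the same for the moment, N m; "opening": finger opening in m.
Only numpy, scipy, OpenCV 4.12 (cv2) and the standard library are available. Lean on these libraries where they do the work, as an engineer would, in place of code of your own. Each camera call takes 0.05 s, during which the arm holds its last target. There are 200 camera calls.

### The job

Set the three cream cross-bars of the sample carrier at equal 24 mm gaps, beginning at the red stop: holding the spacing gauge by its black handle, hook it over each bar in turn, nearest the stop first, with the yellow spacer foot on the stop's side, and drag the bar along until the foot just meets the stop or the bar set before it. Move the bars only with the gauge, never with the fingers. Then stand the gauge upright on the floor of the white tray, beside the jar, and let go, leaving everything else where it is.

Things in the scene. Friction and masses are not known exactly. Their poses are not given: they have to be found in the camera images.
- carrier: fixed sample carrier: frame 130 mm (x) x 281 mm (y, the row direction) with aluminium side profiles along y, 20 mm high, 90 mm apart inside, a 6 mm floor plate, a red stop bar across its +y end and an aluminium bar across its -y end (each 16 mm wide, top 36 mm above the bench, 245 mm apart inside). Origin: bench level, centre
- stop (a point): middle of the red stop's inner face (the face that looks along the carrier's -y to the bars), at its lower edge, 20 mm above the bench; axes as the carrier's
- bar1: first cream cross-bar counted from the red stop: 124 mm (its x) x 16 mm (its y) x 16 mm high, always square to the carrier, riding on the carrier's side profiles. Origin: centre of its underside, 20 mm above the bench; axes as the carrier's. It can only slide along the carrier's y, stiffly (about 4 N of friction), and stays where it is left
- bar2: second cream cross-bar counted from the red stop: 124 mm (its x) x 16 mm (its y) x 16 mm high, always square to the carrier, riding on the carrier's side profiles. Origin: centre of its underside, 20 mm above the bench; axes as the carrier's. It can only slide along the carrier's y, stiffly (about 4 N of friction), and stays where it is left
- bar3: third cream cross-bar counted from the red stop: 124 mm (its x) x 16 mm (its y) x 16 mm high, always square to the carrier, riding on the carrier's side profiles. Origin: centre of its underside, 20 mm above the bench; axes as the carrier's. It can only slide along the carrier's y, stiffly (about 4 N of friction), and stays where it is left
- gauge_mid (a point): centre of the loose spacing gauge (about 160 g, 40 x 46 x 80 mm high), 40 mm above its feet; z up, y from thin lip to yellow foot. Centred on top: black handle 30 mm (x) x 14 mm (y), 32 to 80 mm above the feet, on a blue bridge 22 to 32 mm up. Between foot and lip a 22 mm slot (y -17 to +5 mm), 22 mm deep, takes a bar. With the feet 20 mm above the bench it hangs over a bar, 6 mm clear
- gauge_foot (a point): centre of the underside of the gauge's yellow spacer foot, 18 mm thick in y, 14 mm along the gauge's +y from its centre line (its outer face is 9 mm further); axes as the gauge's
- gauge_lip (a point): centre of the underside of the gauge's thin blue lip, 6 mm thick, 20 mm along the gauge's -y from its centre line. The lip drags the bar: a bar against the lip ends 24 mm from whatever the yellow foot's outer face touches
- tray: fixed open white tray 170 mm (its x) x 120 mm (its y) x 25 mm high, walls 4 mm, floor about 4 mm thick. Origin: bench level, centre. The half of its floor towards its -x is free
- vial: small amber jar with a blue cap, 32 mm across, 45 mm high, standing at the +x end of the tray's floor; loose bystander, to be left alone. Origin at its underside
- dish: shallow glass dish, 84 mm across, 16 mm high, on the bench beyond the carrier; loose bystander, to be left alone. Origin at its underside
- flask: white closed bottle, 60 mm across, 140 mm high, on the bench; loose bystander, to be left alone. Origin at its underside
- shipper: round blue wafer box with grey lid, 90 mm across, 40 mm high, on the bench; loose bystander, to be left alone. Origin at its underside
- driver: red-handled screwdriver lying on the bench beyond the carrier; loose bystander, to be left alone. Origin at its underside
- tweezers: steel tweezers, 110 mm long, lying on the bench on the robot's side; loose bystander, to be left alone. Origin at its underside
- chipbox: green box 60 x 40 x 22 mm on the bench; loose bystander, to be left alone. Origin at its underside
There are look-alikes about, which are no part of the job. Several things have the shape of the tray; the one meant has the colours described above.

How it is judged:
By the outcome, as a careful person would: the job done as asked, in the order asked, and still so for the second after the job is handed in, with the robot touching nothing.
It also fails if it takes over 59 s, if anything falls off the work surface, if the arm or the gripper's body presses on something with over 40 N, if the wrist force passes 120 N, or if a joint passes its speed limit or range.

## Working session

There is one attempt and no reset: what is moved stays moved. The work goes in short steps, Python scripts to look and compute and a shell command to move; the robot and the scene stay as the last step left them, time stands still between calls to the robot, and variables do not carry over. Pictures are saved under pics/ and viewed, about 8 in all and at most 12, crops included, and the job is handed in when it is done.

```bash
mkdir -p pics; cat > h.py <<'E'
import numpy as np, cv2, json
from bench import robot, optics, order, models
def snap(c,name=None):
    im=optics.read_camera(c)
    if name: cv2.imwrite(f'pics/{name}.png',im[:,:,::-1])
    return im
def ray(c,px,z):
    m=optics.camera_model(c);K=np.array(m["intrinsics"]);T=np.array(m["T"])
    d=T[:3,:3]@np.linalg.solve(K,[px[0],px[1],1.]);o=T[:3,3]
    return (o+d*(z-o[2])/d[2])
def proj(c,P):
    m=optics.camera_model(c);K=np.array(m["intrinsics"]);T=np.array(m["T"])
    p=K@(T[:3,:3].T@(np.array(P)-T[:3,3]));return p[:2]/p[2]
E
python3 - <<'E'
from h import *
print(robot.sense())
for c in("top","scene"):
    snap(c,c+"0"); m=optics.camera_model(c);print(c,np.round(m["T"],3).tolist(),np.round(m["intrinsics"],1).tolist())
Z=dict(carrier=0,stop=.02,bar1=.02,bar2=.02,bar3=.02,gauge_mid=.04,gauge_foot=0,gauge_lip=0,tray=0,vial=.004)
for c in("top","scene"):
  for k,z in Z.items():
    for r in models.landmark_of(c,k)[:4]: print(c,k,round(r["p"],2),np.round(r["position"],1),np.round(ray(c,r["position"],z),4))
E
```

```text
{'clock': 0.0, 'joints': array([5.66199910e+01, 2.79166449e+00, 5.59052809e+00, 9.29337505e+01,
       1.56418304e-03, 8.26764418e+01]), 'qd': array([-0.05854171, -0.01300408,  0.01875006, -0.03364268, -0.00119692,
        0.00191068]), 'tau': array([-2.77468782e-03, -3.38782525e+01,  3.20013893e+01,  2.05207377e-02,
       -4.01182851e-04, -6.68818174e-06]), 'ee_pos': array([0.23027991, 0.47111324, 0.23011883]), 'eef_rot': array([-1.79981254e+02,  1.33587097e-01,  6.39435692e+01]), 'contact_force': array([-0.9703868, -0.1247636, -0.1615178]), 'moment': array([ 0.01501015,  0.01868255, -0.03453187]), 'opening': 0.08558680109068481}
top [[-0.051, -0.97, 0.237, 0.179], [-0.999, 0.051, -0.009, -0.079], [-0.004, -0.237, -0.972, 1.191], [0.0, 0.0, 0.0, 1.0]] [[472.4, 0.0, 311.1], [0.0, 472.4, 229.5], [0.0, 0.0, 1.0]]
scene [[0.851, 0.362, -0.38, 0.949], [0.525, -0.602, 0.602, -0.853], [-0.011, -0.712, -0.702, 0.94], [0.0, 0.0, 0.0, 1.0]] [[492.6, 0.0, 322.5], [0.0, 492.6, 242.3], [0.0, 0.0, 1.0]]
top carrier 0.95 [291.3 206.5] [ 0.5343 -0.0412  0.    ]
top stop 0.7 [243.1 212. ] [0.5201 0
[... 1335 characters left out ...]
51.9] [ 0.5426 -0.0508  0.02  ]
scene bar2 0.85 [346.1 270.8] [ 0.5556 -0.1203  0.02  ]
scene bar2 0.78 [358.  228.6] [0.5066 0.0313 0.02  ]
scene bar3 0.86 [355.  251.9] [ 0.5426 -0.0508  0.02  ]
scene bar3 0.85 [346.1 270.8] [ 0.5556 -0.1203  0.02  ]
scene bar3 0.78 [358.  228.6] [0.5066 0.0313 0.02  ]
scene gauge_mid 0.61 [382.8 161.8] [0.4358 0.319  0.04  ]
scene gauge_foot 0.77 [385.9 170.9] [0.4437 0.3319 0.    ]
scene gauge_lip 0.89 [379.8 178. ] [0.4439 0.2889 0.    ]
scene tray 0.73 [269.1 313.9] [ 0.4589 -0.3181  0.    ]
scene tray 0.7 [154.6 351.2] [ 0.3011 -0.5342  0.    ]
scene tray 0.58 [175.2 269.1] [ 0.1658 -0.3274  0.    ]
scene vial 0.71 [383.  158.8] [0.4083 0.3812 0.004 ]
```

View pics/top0.png

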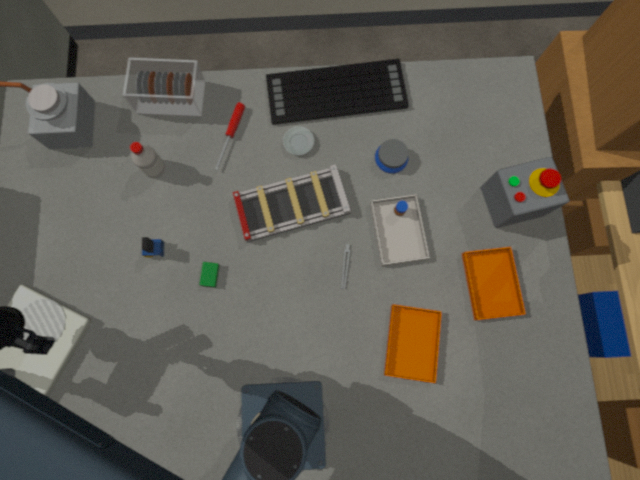

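View pics/scene0.png

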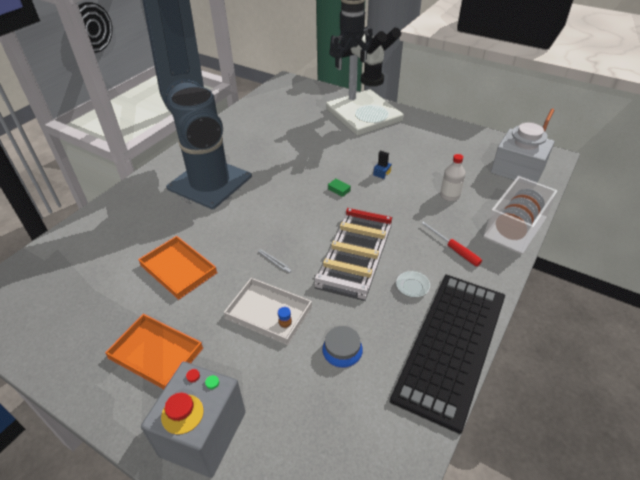

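```bash
python3 - <<'E'
from h import *
t=cv2.imread('pics/top0.png');s=cv2.imread('pics/scene0.png')
def cr(im,x,y,w,h): return cv2.resize(im[y:y+h,x:x+w],(400,300),interpolation=cv2.INTER_CUBIC)
a=np.hstack([cr(t,130,228,44,33),cr(s,364,146,40,30)])
b=np.hstack([cr(t,226,155,132,99),cr(s,305,200,100,100) if 0 else cr(s,295,200,132,99)])
cv2.imwrite('pics/c1.png',np.vstack([a,b]))
E
```

```text
(no output)
```

View pics/c1.png

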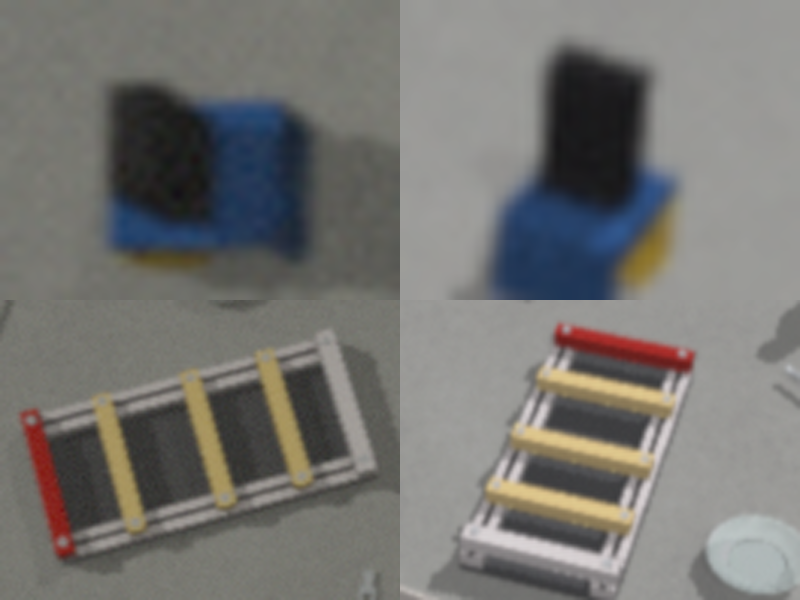

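```bash
cat > fit.py <<'E'
from h import *
from scipy.optimize import minimize
S=4
def mask_boxes(c,boxes,pose,roi):
    x,y,yaw=pose;cc,ss=np.cos(yaw),np.sin(yaw);m=np.zeros((roi[3]*S,roi[2]*S),np.uint8)
    for (x0,x1,y0,y1,z0,z1) in boxes:
        P=[proj(c,[x+cc*a-ss*b,y+ss*a+cc*b,z]) for a in(x0,x1) for b in(y0,y1) for z in(z0,z1)]
        P=(np.array(P)+.5-[roi[0],roi[1]])*S-.5
        cv2.fillConvexPoly(m,np.round(cv2.convexHull(P.astype(np.float32))*16).astype(np.int32),1,cv2.LINE_8,4)
    return cv2.resize(m.astype(np.float32),(roi[2],roi[3]),interpolation=cv2.INTER_AREA)
def fit(ims,boxes,rois,maskf,p0):
    M={c:maskf(ims[c],c)[r[1]:r[1]+r[3],r[0]:r[0]+r[2]].astype(np.float32) for c,r in rois.items()}
    cost=lambda q:sum(np.abs(mask_boxes(c,boxes,[q[0]/1e3,q[1]/1e3,np.radians(q[2])],r)-M[c]).sum()/max(M[c].sum(),1) for c,r in rois.items())
    best=None
    for d in(-8,0,8):
        r=minimize(cost,[p0[0]*1e3,p0[1]*1e3,p0[2]+d],method='Nelder-Mead',options=dict(initial_simplex=[[p0[0]*1e3+a,p0[1]*1e3+b,p0[2]+d+e] for a,b,e in((0,0,0),(6,0,0),(0,6,0),(0,0,6))],xatol=.05,fatol=1e-4))
        if best is None or r.fun<best.fun: best=r
    return np.round(best.x,1),round(best.fun,3)
E
python3 - <<'E'
from fit import *
ims={c:cv2.imread(f'pics/{c}0.png') for c in('top','scene')}
G=[(-.02,.02,.005,.023,0,.022),(-.02,.02,-.023,-.017,0,.022),(-.02,.02,-.023,.023,.022,.032),(-.015,.015,-.007,.007,.032,.08)]
R={'top':(135,230,35,32),'scene':(366,144,34,42)}
def gm(im,c):
    h=cv2.cvtColor(im,cv2.COLOR_BGR2HSV);v=h[...,2]
    return (v<55)|((h[...,1]>110)&(v>30))
for k in(('top','scene'),('top',),('scene',)): print('gauge',k,fit(ims,G,{c:R[c] for c in k},gm,(.438,.31,-3)))
# bars+stop masks
def cream(im,c):
    h=cv2.cvtColor(im,cv2.COLOR_BGR2HSV);return (h[...,0]>12)&(h[...,0]<32)&(h[...,1]>70)&(h[...,2]>100)
def red(im,c):
    h=cv2.cvtColor(im,cv2.COLOR_BGR2HSV);return ((h[...,0]<8)|(h[...,0]>172))&(h[...,1]>120)&(h[...,2]>60)
B=[(-.062,.062,-.008,.008,.02,.036)]
RS={'top':(225,180,40,70),'scene':(335,200,70,30)}
SB=[(-.065,.065,-.008,.008,.02,.036)]
for k in(('top','scene'),('top',),('scene',)): print('stop',k,fit(ims,SB,{c:RS[c] for c in k},red,(.519,.09,14)))
# bars: one connected blob each
for i,(x,y) in enumerate([(.518,.0233),(.536,-.05),(.557,-.12)]):
    def one(im,c,x=x,y=y):
        n,l,st,cen=cv2.connectedComponentsWithStats(cream(im,c).astype(np.uint8))
        p=proj(c,[x,y,.03]);j=1+min(range(n-1),key=lambda j:np.hypot(*(cen[j+1]-p))+(1e3 if st[j+1][4]<60 else 0));return l==j
    for k in(('top','scene'),('top',),('scene',)):
        RR={}
        for c in k:
            p=proj(c,[x,y,.03]);RR[c]=(int(p[0])-45,int(p[1])-45,90,90)
        print('bar',i+1,k,fit(ims,B,RR,one,(x,y,14)))
E
```

```text
Traceback (most recent call last):
  File "fit.py", line 16, in fit
    r=minimize(cost,[p0[0]*1e3,p0[1]*1e3,p0[2]+d],method='Nelder-Mead',options=dict(initial_simplex=[[p0[0]*1e3+a,p0[1]*1e3+b,p0[2]+d+e] for a,b,e in((0,0,0),(6,0,0),(0,6,0),(0,0,6))],xatol=.05,fatol=1e-4))
  File "fit.py", line 13, in <lambda>
    cost=lambda q:sum(np.abs(mask_boxes(c,boxes,[q[0]/1e3,q[1]/1e3,np.radians(q[2])],r)-M[c]).sum()/max(M[c].sum(),1) for c,r in rois.items())
                  ~~~^^^^^^^^^^^^^^^^^^^^^^^^^^^^^^^^^^^^^^^^^^^^^^^^^^^^^^^^^^^^^^^^^^^^^^^^^^^^^^^^^^^^^^^^^^^^^^^^^^^^^^^^^^^^^^^^^^^^^^^^^
  File "fit.py", line 13, in <genexpr>
    cost=lambda q:sum(np.abs(mask_boxes(c,boxes,[q[0]/1e3,q[1]/1e3,np.radians(q[2])],r)-M[c]).sum()/max(M[c].sum(),1) for c,r in rois.items())
                             ~~~~~~~~~~^^^^^^^^^^^^^^^^^^^^^^^^^^^^^^^^^^^^^^^^^^^^^^^^
  File "fit.py", line 7, in mask_boxes
    P=[proj(c,[x+cc*a-ss*b,y+ss*a+cc*b,z]) for a in(x0,x1) for b in(y0,y1) for z in(z0,z1)]
       ~~~~^^^^^^^^^^^^^^^^^^^^^^^^^^^^^^^
  File "h.py", line 12, in proj
    m=optics.camera_model(c);K=np.array(m["intrinsics"]);T=np.array(m["T"])
ValueError: time passes only in moves, steps and waits
```

```bash
python3 - <<'E'
s=open('h.py').read().replace('optics.camera_model(c)','cam(c)').replace('def snap','''import functools
@functools.lru_cache
def cam(c): return optics.camera_model(c)
def snap''',1)
open('h.py','w').write(s)
E
cat > run1.py <<'E'
from fit import *
ims={c:cv2.imread(f'pics/{c}0.png') for c in('top','scene')}
G=[(-.02,.02,.005,.023,0,.022),(-.02,.02,-.023,-.017,0,.022),(-.02,.02,-.023,.023,.022,.032),(-.015,.015,-.007,.007,.032,.08)]
R={'top':(135,230,35,32),'scene':(366,144,34,42)}
def gm(im,c):
    h=cv2.cvtColor(im,cv2.COLOR_BGR2HSV);v=h[...,2]
    return (v<55)|((h[...,1]>110)&(v>30))
def cream(im,c):
    h=cv2.cvtColor(im,cv2.COLOR_BGR2HSV);return (h[...,0]>12)&(h[...,0]<32)&(h[...,1]>70)&(h[...,2]>100)
def red(im,c):
    h=cv2.cvtColor(im,cv2.COLOR_BGR2HSV);return ((h[...,0]<8)|(h[...,0]>172))&(h[...,1]>120)&(h[...,2]>60)
B=[(-.062,.062,-.008,.008,.02,.036)]
RS={'top':(225,180,40,70),'scene':(335,200,70,30)}
SB=[(-.065,.065,-.008,.008,.02,.036)]
KS=(('top','scene'),('top',),('scene',))
def bars(ims,guess):
  for i,(x,y) in enumerate(guess):
    def one(im,c,x=x,y=y):
        n,l,st,cen=cv2.connectedComponentsWithStats(cream(im,c).astype(np.uint8))
        p=proj(c,[x,y,.03]);j=1+min(range(n-1),key=lambda j:np.hypot(*(cen[j+1]-p))+(1e3 if st[j+1][4]<60 else 0));return l==j
    for k in KS:
        RR={}
        for c in k:
            p=proj(c,[x,y,.03]);RR[c]=(int(p[0])-45,int(p[1])-45,90,90)
        print('bar',i+1,k,fit(ims,B,RR,one,(x,y,14)))
if __name__=='__main__':
  for k in KS: print('gauge',k,fit(ims,G,{c:R[c] for c in k},gm,(.438,.31,-3)))
  for k in KS: print('stop',k,fit(ims,SB,{c:RS[c] for c in k},red,(.519,.09,14)))
  bars(ims,[(.518,.0233),(.536,-.05),(.557,-.12)])
E
python3 run1.py
```

```text
gauge ('top', 'scene') (array([437.5, 314.9,   8.5]), np.float64(0.756))
gauge ('top',) (array([437.9, 312.3,  -8.3]), np.float64(0.364))
gauge ('scene',) (array([438.2, 311. ,  11.6]), np.float64(0.365))
stop ('top', 'scene') (array([510.2,  85.5,  13. ]), np.float64(0.607))
stop ('top',) (array([511.6,  85.8,  13.2]), np.float64(0.266))
stop ('scene',) (array([509.6,  85. ,  11.2]), np.float64(0.331))
bar 1 ('top', 'scene') (array([520.5,  25.2,  12.8]), np.float64(0.425))
bar 1 ('top',) (array([521.8,  25.3,  12.8]), np.float64(0.22))
bar 1 ('scene',) (array([521.9,  25.8,  12.9]), np.float64(0.201))
bar 2 ('top', 'scene') (array([541.1, -50.2,  12.9]), np.float64(0.393))
bar 2 ('top',) (array([542.1, -49.9,  12.9]), np.float64(0.181))
bar 2 ('scene',) (array([539.6, -50.5,  12.7]), np.float64(0.209))
bar 3 ('top', 'scene') (array([ 555.7, -115.2,   13.1]), np.float64(0.37))
bar 3 ('top',) (array([ 556.8, -115.2,   13.1]), np.float64(0.165))
bar 3 ('scene',) (array([ 554.1, -115. ,   13.1]), np.float64(0.19))
```

```bash
python3 - <<'E'
from run1 import *
rows=[]
for c in('top','scene'):
    r=R[c];im=ims[c][r[1]:r[1]+r[3],r[0]:r[0]+r[2]];k=7
    big=cv2.resize(im,None,fx=k,fy=k,interpolation=cv2.INTER_NEAREST)
    out=[cv2.resize((gm(ims[c],c)[r[1]:r[1]+r[3],r[0]:r[0]+r[2]]*255).astype(np.uint8),None,fx=k,fy=k,interpolation=cv2.INTER_NEAREST)]
    out[0]=cv2.cvtColor(out[0],cv2.COLOR_GRAY2BGR)
    for yaw in(-4,9):
        b=big.copy();cc,ss=np.cos(np.radians(yaw)),np.sin(np.radians(yaw))
        for x0,x1,y0,y1,z0,z1 in G:
            P={(i,j,l):proj(c,[.438+cc*a-ss*d,.312+ss*a+cc*d,z]) for i,a in enumerate((x0,x1)) for j,d in enumerate((y0,y1)) for l,z in enumerate((z0,z1))}
            for p in P:
                for q in P:
                    if sum(abs(u-v) for u,v in zip(p,q))==1 and p<q:
                        f=lambda t:tuple(int(v) for v in (P[t]+.5-[r[0],r[1]])*k)
                        cv2.line(b,f(p),f(q),(0,255,0),1)
        out.append(b)
    o=np.hstack(out);rows.append(cv2.copyMakeBorder(o,0,0,0,740-o.shape[1],cv2.BORDER_CONSTANT))
cv2.imwrite('pics/c2.png',np.vstack(rows))
E
```

```text
(no output)
```

View pics/c2.png

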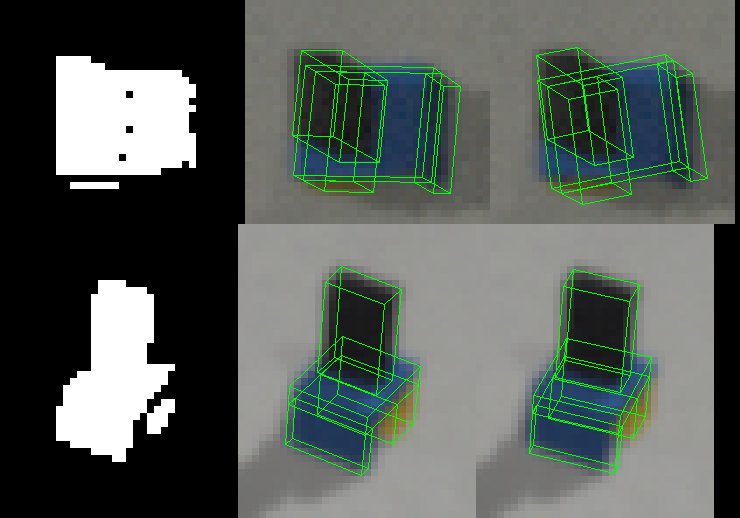

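```bash
cat > go.py <<'E'
import sys;from h import *
from scipy.spatial.transform import Rotation as Ro
def st():
    s=robot.sense();print('t',round(s['clock'],2),'p',np.round(s['ee_pos']*1e3,1),'rpy',np.round(s['eef_rot'],2),'F',np.round(s['contact_force'],1),'op',round(s['opening']*1e3,1));return s
def delta(x,y,z):
    s=st();R=Ro.from_euler('xyz',s['eef_rot'],degrees=True).as_matrix();print('tool d mm',np.round(R.T@(np.array([x,y,z])-s['ee_pos']*1e3),1))
if __name__=='__main__': delta(*map(float,sys.argv[1:4]))
E
python3 -m crank '[[[0,0,0,0,0,-9.3],[0,0,0,0,0,-9.3],[0,0,0,0,0,-9.4],[0,0,0,0,0,0]]]' 1 60; python3 go.py 438 314 140
```

```text
clock: 1.6
ee_pos: [0.2306, 0.4716, 0.2313]
eef_rot: [-180.0, 0.0, 91.8]
contact_force: [-0.7, -0.2, 0.1]
opening: 0.0854
t 1.6 p [230.6 471.6 231.3] rpy [-180.      0.     91.83] F [-0.7 -0.2  0.1] op 85.4
tool d mm [-164.2  202.2   91.3]
```

```bash
python3 -m crank '[[[-33,40.4,18.2,0,0,0],[-33,40.4,18.2,0,0,0],[-33,40.4,18.2,0,0,0],[-33,40.4,18.2,0,0,0],[-32.2,40.6,18.4,0,0,0]]]' >/dev/null; python3 -m crank '[[[0,0,0,0,0,0]]]'; python3 go.py 438 314 40; python3 - <<'E'
from h import *
a=snap('top')[190:290,100:220];b=snap('scene')[100:200,320:440]
cv2.imwrite('pics/c3.png',np.hstack([cv2.resize(q,(400,333),interpolation=cv2.INTER_CUBIC) for q in(a,b)])[:,:,::-1])
E
```

```text
clock: 2.35
ee_pos: [0.4396, 0.3114, 0.1378]
eef_rot: [-179.8, 0.1, 91.5]
contact_force: [-1.0, -0.4, 0.5]
opening: 0.0857
t 2.35 p [439.6 311.4 137.8] rpy [-1.7984e+02  1.3000e-01  9.1470e+01] F [-1.  -0.4  0.5] op 85.7
tool d mm [ 2.9 -1.3 97.8]
```

View pics/c3.png

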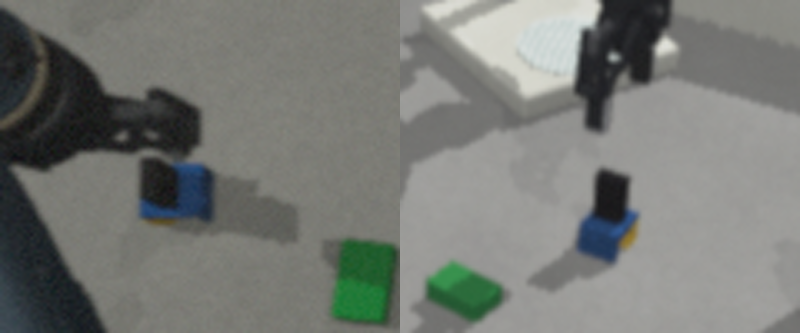

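```bash
python3 -m crank '[[[1,0,30,0,0,0],[0,0,30,0,0,0],[0,0,25,0,0,0],[0,0,12,0,0,0],[0,0,0,0,0,0]]]'; python3 go.py 438 314 40
```

```text
clock: 3.08
ee_pos: [0.4372, 0.3159, 0.0429]
eef_rot: [-179.9, 0.0, 92.0]
contact_force: [0.1, 0.2, 0.6]
opening: 0.0857
t 3.08 p [437.2 315.9  42.9] rpy [-1.7994e+02  2.0000e-02  9.2000e+01] F [0.1 0.2 0.6] op 85.7
tool d mm [-1.9  0.7  2.9]
```

```bash
python3 -m crank '[[[-2,0,1,0,0,0],[0,0,0,0,0,0],[0,0,0,0,0,0],[0,0,0,0,0,0],[0,0,0,0,0,0]]]' -1 60 >/dev/null;  python3 -m crank '[[[0,0,0,0,0,0],[0,0,0,0,0,0]]]'; python3 - <<'E'
from h import *
a=snap('top')[210:280,110:194];b=snap('scene')[120:190,340:424]
cv2.imwrite('pics/c4.png',np.hstack([cv2.resize(q,(400,333),interpolation=cv2.INTER_CUBIC) for q in(a,b)])[:,:,::-1])
E
```

```text
clock: 3.95
ee_pos: [0.4388, 0.3135, 0.0427]
eef_rot: [179.9, -0.0, 91.9]
contact_force: [0.2, -0.4, 3.6]
opening: 0.0133
```

View pics/c4.png

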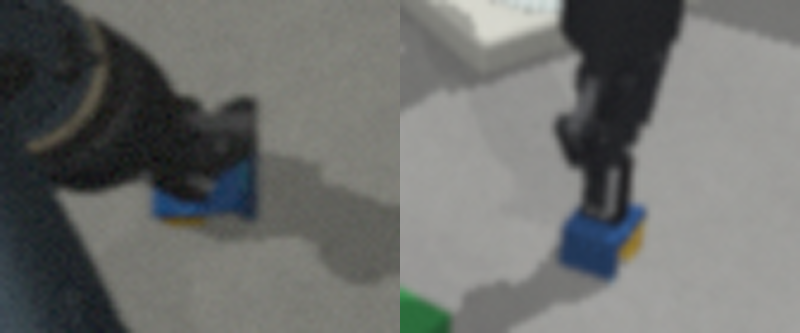

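```bash
python3 -m crank '[[[0,0,-20,0,0,0],[0,0,-40,0,0,0],[0,0,-40,0,0,-5.5],[0,0,-10,0,0,-5.6],[0,0,0,0,0,0]]]'; python3 go.py 519.6 31.2 145
```

```text
clock: 4.68
ee_pos: [0.4383, 0.3135, 0.1522]
eef_rot: [180.0, -0.0, 103.0]
contact_force: [-1.3, 0.7, -1.4]
opening: 0.0133
t 4.67 p [438.3 313.5 152.2] rpy [ 1.8000e+02 -1.0000e-02  1.0299e+02] F [-1.3  0.7 -1.4] op 13.3
tool d mm [-293.3   15.8    7.1]
```

```bash
python3 -m crank '[[[-40,3,0,0,0,0],[-60,3,0,0,0,0],[-60,4,0,0,0,0],[-60,3,5,0,0,0],[-50,3,2,0,0,0]]]'>/dev/null; python3 -m crank '[[[-23,0,0,0,0,0],[0,0,0,0,0,0],[0,0,0,0,0,0]]]'; python3 go.py 519.6 31.2 90
```

```text
clock: 5.68
ee_pos: [0.5188, 0.0322, 0.1436]
eef_rot: [-179.8, -0.1, 103.0]
contact_force: [0.6, 0.0, -1.5]
opening: 0.013
t 5.67 p [518.8  32.2 143.6] rpy [-1.7984e+02 -9.0000e-02  1.0301e+02] F [ 0.6  0.  -1.5] op 13.0
tool d mm [-1.2  0.7 53.6]
```

```bash
python3 -m crank '[[[-1,0.5,25,0,0,0],[0,0,22,0,0,0],[0,0,0,0,0,0],[0,0,0,0,0,0]]]'; python3 - <<'E'
from h import *
A=snap('top','top1');B=snap('scene','scene1')
a=A[160:250,220:328];b=B[180:270,310:418]
cv2.imwrite('pics/c5.png',np.hstack([cv2.resize(q,(400,333),interpolation=cv2.INTER_CUBIC) for q in(a,b)])[:,:,::-1])
s=robot.sense();p=s['ee_pos'];print(p*1e3)
for c in('top','scene'):
  for n,z in(('gauge_foot',p[2]-.0427),('gauge_lip',p[2]-.0427)):
    for r in models.landmark_of(c,n)[:2]:print(c,n,round(r['p'],2),np.round(ray(c,r['position'],z)*1e3,1))
E
```

```text
clock: 6.18
ee_pos: [0.5208, 0.0315, 0.0987]
eef_rot: [180.0, -0.0, 103.1]
contact_force: [0.4, -0.1, -0.8]
opening: 0.0135
[521.6102332   31.09554374  99.5068907 ]
top gauge_foot 0.75 [518.8  44.   56.8]
top gauge_lip 0.56 [525.2   6.7  56.8]
scene gauge_foot 0.51 [522.   38.   56.8]
scene gauge_lip 0.74 [ 532.2 -350.5   56.8]
scene gauge_lip 0.55 [529.2  10.6  56.8]
```

View pics/c5.png

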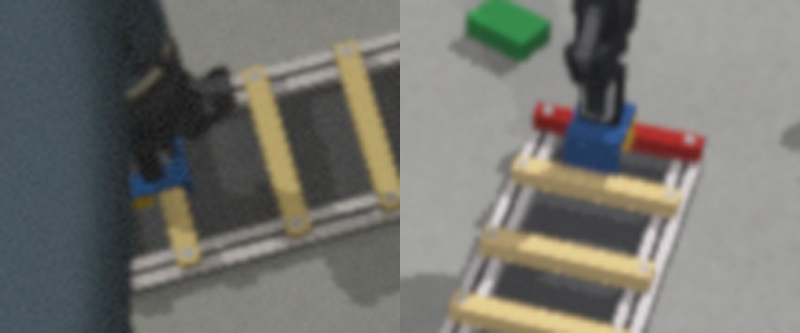

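```bash
python3 -m crank '[[[0,0,10,0,0,0],[0,0,8,0,0,0],[0,0,4,0,0,0],[0,0,2,0,0,0],[0,0,2,0,0,0]]]'; python3 go.py 519.6 31.2 62
```

```text
clock: 7.1
ee_pos: [0.5208, 0.0306, 0.0721]
eef_rot: [180.0, 0.0, 103.0]
contact_force: [-0.7, 0.1, -1.7]
opening: 0.0131
t 7.1 p [520.8  30.6  72.1] rpy [179.99   0.   103.04] F [-0.7  0.1 -1.7] op 13.1
tool d mm [ 0.8 -1.1 10.1]
```

```bash
python3 -m crank '[[[0,0,5,0,0,0],[0,0,5,0,0,0],[0,0,0,0,0,0]]]'; python3 -m crank '[[[8,0,0,0,0,0],[8,0,0,0,0,0],[0,0,0,0,0,0]]]'
```

```text
clock: 7.48
ee_pos: [0.5202, 0.0307, 0.0614]
eef_rot: [-179.9, -0.0, 103.0]
contact_force: [-0.4, -0.5, -1.6]
opening: 0.0131
clock: 7.85
ee_pos: [0.5169, 0.0468, 0.062]
eef_rot: [-180.0, 0.0, 103.1]
contact_force: [0.9, -2.6, -3.1]
opening: 0.0134
```

```bash
cat > s.py <<'E'
from go import *
S=[]
s=st();a=np.array([-np.sin(np.radians(13)),np.cos(np.radians(13)),0]);print('s',round(float(a@s['ee_pos']*1e3),2),'Fs',round(float(a@s['contact_force']),2))
E
for i in 1 2; do python3 -m crank '[[[2,0,0,0,0,0],[0,0,0,0,0,0]]]'>/dev/null; python3 s.py|tail -1;done
for i in 1 2 ; do python3 -m crank '[[[1,0,0,0,0,0],[0,0,0,0,0,0]]]'>/dev/null; python3 s.py|tail -1;done
```

```text
s -69.3 Fs -3.59
s -67.19 Fs -4.72
s -66.2 Fs -2.44
s -65.14 Fs -3.79
```

```bash

for i in 1 2 3; do python3 -m crank '[[[1,0,0,0,0,0],[0,0,0,0,0,0]]]'>/dev/null; python3 s.py|tail -1;done
```

```text
s -64.11 Fs -3.86
s -63.12 Fs -4.56
s -62.49 Fs -4.95
```

```bash

for i in 1 2 ; do python3 -m crank '[[[0.5,0,0,0,0,0],[0,0,0,0,0,0]]]'>/dev/null; python3 s.py|tail -1;done
```

```text
s -62.42 Fs -5.27
s -62.34 Fs -6.97
```

```bash

for i in 1 2 ; do python3 -m crank '[[[0.5,0,0,0,0,0],[0,0,0,0,0,0],[0,0,0,0,0,0]]]'>/dev/null; python3 s.py;done
```

```text
t 10.47 p [515.1  55.   62.2] rpy [-179.99    0.2   103.01] F [ 0.5 -7.3 -4.6] op 13.2
s -62.28 Fs -7.25
t 10.85 p [515.1  55.1  62.2] rpy [-179.99    0.26  103.  ] F [-0.9 -8.1 -4.3] op 13.6
s -62.21 Fs -7.73
```

```bash
python3 -m crank '[[[-3,0,0,0,0,0],[-2,0,0,0,0,0],[0,0,0,0,0,0],[0,0,0,0,0,0]]]'>/dev/null; python3 s.py; python3 -m crank '[[[0,0,-5,0,0,0],[0,0,-15,0,0,0],[0,0,-15,0,0,0],[0,0,0,0,0,0]]]'>/dev/null; python3 s.py
```

```text
t 11.35 p [516.   52.8  62.4] rpy [ 1.7995e+02 -6.0000e-02  1.0307e+02] F [ 1.   0.3 -2.1] op 13.7
s -64.66 Fs 0.05
t 11.85 p [517.8  52.1 100. ] rpy [1.7971e+02 7.0000e-02 1.0304e+02] F [ 0.  -0.1 -1.7] op 13.5
s -65.74 Fs -0.13
```

```bash
python3 -m crank '[[[-20,0,0,0,0,0],[-35,0,0,0,0,0],[-30,0,0,0,0,0],[-14,0,0,0,0,0],[0,0,0,0,0,0]]]'>/dev/null; python3 -m crank '[[[0,0,0,0,0,0]]]'>/dev/null; python3 s.py; python3 - <<'E'
from run1 import *
ims={c:snap(c,c+'2')[:,:,::-1].copy() for c in('top','scene')}
K=KS
import run1; run1.KS=(('scene',),)
bars(ims,[(.516,.046),(.541,-.05),(.556,-.115)])
for k in(('top',),('scene',)): print('stop',k,fit(ims,SB,{c:RS[c] for c in k},red,(.511,.085,13)))
E
```

```text
t 12.6 p [537.7 -43.7  96.8] rpy [-1.7996e+02 -6.0000e-02  1.0307e+02] F [ 0.6  1.  -2. ] op 13.1
s -163.53 Fs 0.8
bar 1 ('scene',) (array([516.4,  48.4,   9. ]), np.float64(1.223))
bar 2 ('scene',) (array([540.7, -50.8,  13.4]), np.float64(0.339))
bar 3 ('scene',) (array([ 556.1, -115.2,   14.3]), np.float64(0.202))
stop ('top',) (array([573., -51.,  93.]), np.float64(0.0))
stop ('scene',) (array([508.2,  85.9,  10.7]), np.float64(0.982))
```

```bash
python3 -m crank '[[[-1.3,0,8,0,0,0],[0,0,7,0,0,0],[0,0,5,0,0,0],[0,0,4,0,0,0],[0,0,2,0,0,0]]]'>/dev/null; python3 s.py
```

```text
t 13.32 p [538.2 -45.6  70.7] rpy [-1.7998e+02 -1.0000e-02  1.0304e+02] F [-0.2 -1.1 -1.6] op 12.9
s -165.46 Fs -1.05
```

```bash
python3 -m crank '[[[0,0,5,0,0,0],[0,0,4,0,0,0],[0,0,0,0,0,0]]]'>/dev/null; python3 -m crank '[[[8,0,0,0,0,0],[10,0,0,0,0,0],[10,0,0,0,0,0],[10,0,0,0,0,0],[0,0,0,0,0,0]]]'>/dev/null; python3 s.py
```

```text
t 14.32 p [529.4  -6.8  62.2] rpy [ 1.8000e+02 -1.3000e-01  1.0313e+02] F [-0.1 -1.7 -2.7] op 13.5
s -125.72 Fs -1.59
```

```bash
python3 -m crank '[[[8,0,0,0,0,0],[6,0,0,0,0,0],[0,0,0,0,0,0],[0,0,0,0,0,0]]]'>/dev/null; python3 s.py
```

```text
t 14.82 p [526.5   5.8  62.3] rpy [ 1.7999e+02 -1.0000e-01  1.0305e+02] F [ 0.8 -0.8 -1. ] op 13.3
s -112.81 Fs -0.95
```

```bash
python3 - <<'E'
from h import *
B=snap('scene','scene3');A=snap('top','top3')
b=B[190:300,295:427];a=A[160:250,220:328]
cv2.imwrite('pics/c6.png',np.hstack([cv2.resize(q,(400,333),interpolation=cv2.INTER_CUBIC) for q in(a,b)])[:,:,::-1])
E
python3 s.py
```

```text
t 14.93 p [526.5   5.7  62.3] rpy [ 1.7999e+02 -1.1000e-01  1.0305e+02] F [ 0.5 -0.8 -1.7] op 13.4
s -112.84 Fs -0.91
```

View pics/c6.png

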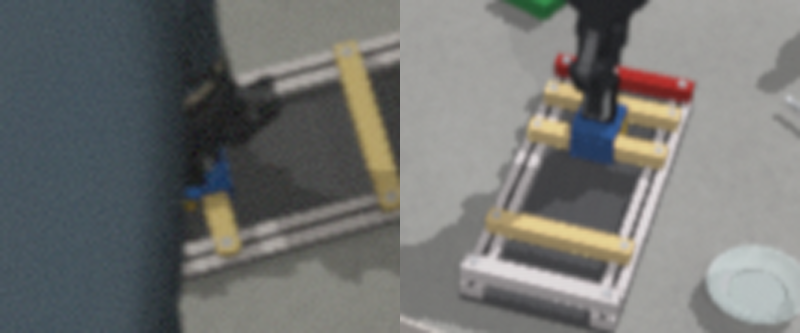

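```bash
python3 -m crank '[[[4,0,0,0,0,0],[3,0,0,0,0,0],[0,0,0,0,0,0]]]'>/dev/null; python3 s.py|tail -1
for i in 1 2 ; do python3 -m crank '[[[1,0,0,0,0,0],[0,0,0,0,0,0]]]'>/dev/null; python3 s.py|tail -1;done
```

```text
s -106.59 Fs -3.42
s -105.64 Fs -3.39
s -104.53 Fs -4.01
```

```bash

for i in 1 2 3; do python3 -m crank '[[[0.5,0,0,0,0,0],[0,0,0,0,0,0]]]'>/dev/null; python3 s.py|tail -1;done
```

```text
s -104.03 Fs -3.76
s -103.51 Fs -2.88
s -103.02 Fs -4.1
```

```bash

for i in 1 2; do python3 -m crank '[[[0.3,0,0,0,0,0],[0,0,0,0,0,0]]]'>/dev/null; python3 s.py|tail -1;done
```

```text
s -102.75 Fs -3.83
s -102.55 Fs -3.73
```

```bash

for i in 1 2; do python3 -m crank '[[[0.3,0,0,0,0,0],[0,0,0,0,0,0]]]'>/dev/null; python3 s.py|tail -1;done
```

```text
s -102.48 Fs -5.71
s -102.45 Fs -6.05
```

```bash
python3 -m crank '[[[-2,0,0,0,0,0],[-1.5,0,0,0,0,0],[0,0,0,0,0,0],[0,0,0,0,0,0]]]'>/dev/null; python3 s.py; python3 -m crank '[[[0,0,-5,0,0,0],[0,0,-15,0,0,0],[0,0,-15,0,0,0],[0,0,0,0,0,0]]]'>/dev/null; python3 s.py
```

```text
t 18.05 p [524.5  13.6  61.8] rpy [-1.7997e+02 -7.0000e-02  1.0306e+02] F [-0.1 -0.1 -1.4] op 13.3
s -104.75 Fs -0.06
t 18.55 p [526.8  12.9 100. ] rpy [1.7971e+02 1.0000e-01 1.0304e+02] F [-0.1  0.5 -0.6] op 13.5
s -105.99 Fs 0.51
```

```bash
python3 -m crank '[[[-20,0,0,0,0,0],[-40,0,0,0,0,0],[-40,0,0,0,0,0],[-20,0,0,0,0,0],[-6.4,0,0,0,0,0]]]'>/dev/null; python3 -m crank '[[[0,0,0,0,0,0],[0,0,0,0,0,0]]]'>/dev/null; python3 s.py
```

```text
t 19.43 p [ 553.1 -109.    97. ] rpy [-1.7998e+02 -5.0000e-02  1.0312e+02] F [-0.2 -1.1 -1.7] op 13.1
s -230.61 Fs -1.05
```

```bash
python3 -m crank '[[[0,0,8,0,0,0],[0,0,7,0,0,0],[0,0,5,0,0,0],[0,0,4,0,0,0],[0,0,2,0,0,0]]]'>/dev/null; python3 s.py
```

```text
t 20.05 p [ 553.1 -110.    70.7] rpy [-1.7998e+02 -2.0000e-02  1.0304e+02] F [-0.4 -0.1 -2.3] op 13.1
s -231.65 Fs 0.02
```

```bash
python3 -m crank '[[[0,0,5,0,0,0],[0,0,4,0,0,0],[0,0,0,0,0,0],[8,0,0,0,0,0],[10,0,0,0,0,0]]]'>/dev/null; python3 -m crank '[[[12,0,0,0,0,0],[12,0,0,0,0,0],[12,0,0,0,0,0],[12,0,0,0,0,0],[0,0,0,0,0,0]]]'>/dev/null; python3 s.py
```

```text
t 21.3 p [537.9 -43.5  62.3] rpy [179.99  -0.19 103.15] F [ 0.4 -0.3 -1.5] op 13.2
s -163.36 Fs -0.38
```

```bash
python3 -m crank '[[[8,0,0,0,0,0],[4,0,0,0,0,0],[0,0,0,0,0,0],[0,0,0,0,0,0]]]'>/dev/null; python3 s.py
```

```text
t 21.8 p [535.8 -33.8  62.3] rpy [ 1.7998e+02 -6.0000e-02  1.0304e+02] F [ 0.  -1.2 -1.8] op 13.0
s -153.42 Fs -1.21
```

```bash
python3 -m crank '[[[4,0,0,0,0,0],[3,0,0,0,0,0],[0,0,0,0,0,0]]]'>/dev/null; python3 s.py|tail -1
for i in 1 2 ; do python3 -m crank '[[[1,0,0,0,0,0],[0,0,0,0,0,0]]]'>/dev/null; python3 s.py|tail -1;done
```

```text
s -146.54 Fs -3.01
s -145.77 Fs -3.39
s -144.74 Fs -4.52
```

```bash

for i in 1 2; do python3 -m crank '[[[0.5,0,0,0,0,0],[0,0,0,0,0,0]]]'>/dev/null; python3 s.py|tail -1;done
```

```text
s -144.27 Fs -3.88
s -143.77 Fs -3.73
```

```bash

python3 -m crank '[[[0.5,0,0,0,0,0],[0,0,0,0,0,0]]]'>/dev/null; python3 s.py|tail -1;
for i in 1 2; do python3 -m crank '[[[0.3,0,0,0,0,0],[0,0,0,0,0,0]]]'>/dev/null; python3 s.py|tail -1;done
```

```text
s -143.23 Fs -4.33
s -142.95 Fs -4.34
s -142.66 Fs -4.99
```

```bash

for i in 1 2; do python3 -m crank '[[[0.3,0,0,0,0,0],[0,0,0,0,0,0]]]'>/dev/null; python3 s.py|tail -1;done
```

```text
s -142.56 Fs -4.56
s -142.46 Fs -4.46
```

```bash

python3 -m crank '[[[0.3,0,0,0,0,0],[0,0,0,0,0,0]]]'>/dev/null; python3 s.py
```

```text
t 24.68 p [533.3 -23.1  62.2] rpy [1.7999e+02 9.0000e-02 1.0302e+02] F [ 1.5 -5.8 -0.7] op 13.4
s -142.45 Fs -5.96
```

```bash
python3 -m crank '[[[-2,0,0,0,0,0],[-2,0,0,0,0,0],[0,0,0,0,0,0],[0,0,0,0,0,0]]]'>/dev/null; python3 s.py; python3 -m crank '[[[0,0,-5,0,0,0],[0,0,-20,0,0,0],[0,0,-40,0,0,0],[0,0,-25,0,0,0],[0,0,0,0,0,0]]]'>/dev/null; python3 s.py
python3 - <<'E'
from run1 import *
T=[(-.085,.085,-.06,.06,0,.025)]
def wm(im,c):
    h=cv2.cvtColor(im,cv2.COLOR_BGR2HSV);m=((h[...,2]>(135 if c=='top' else 165))).astype(np.uint8)
    n,l,st_,cen=cv2.connectedComponentsWithStats(m);p=proj(c,[.43,-.32,.004]);j=l[int(p[1]),int(p[0])]
    k=(l==j).astype(np.uint8) if j else m*0
    print(c,st_[j]);ct=cv2.findContours(k,0,2)[0];o=np.zeros_like(k);cv2.fillConvexPoly(o,cv2.convexHull(max(ct,key=len)),1);return o
RT={'top':(360,185,80,90),'scene':(212,270,110,80)}
for k in(('top',),('scene',)): print('tray',k,fit(ims,T,{c:RT[c] for c in k},wm,(.457,-.32,4)))
for c in('top','scene'):
    snap(c)
    for r in models.landmark_of(c,'vial')[:3]: print(c,round(r['p'],2),r['position'],ray(c,r['position'],.004))
    for r in models.find_in(c,'vial')[:3]: print(c,round(r['p'],2),r['extent'])
    for r in models.find_in(c,'tray')[:3]: print(c,round(r['p'],2),r['extent'])
E
```

```text
t 25.18 p [533.3 -25.7  61.6] rpy [-1.7994e+02 -9.0000e-02  1.0306e+02] F [ 0.  -0.2 -1.9] op 13.3
s -145.01 Fs -0.23
t 25.8 p [536.  -26.5 155.3] rpy [1.7966e+02 1.3000e-01 1.0305e+02] F [ 0.1  0.1 -2.5] op 13.1
s -146.44 Fs 0.05
top [ 371  201   58   63 2083]
tray ('top',) (array([ 456.7, -311.6,    5.6]), np.float64(0.169))
scene [ 224  277   88   62 2045]
tray ('scene',) (array([ 447.3, -304.5,    5.6]), np.float64(0.108))
top 0.71 [398.3, 211.9] [ 0.50387144 -0.31938103  0.004     ]
top 0.67 [402.1, 209.0, 14.4, 12.2]
top 0.96 [414.6, 342.8, 55.1, 75.7]
top 0.78 [494.3, 283.7, 68.6, 69.6]
top 0.75 [402.0, 231.2, 57.7, 64.7]
scene 0.8 [287.7, 323.2] [ 0.51382267 -0.31974317  0.004     ]
scene 0.62 [286.8, 317.9, 12.5, 20.7]
scene 0.47 [453.2, 246.0, 59.7, 45.6]
scene 0.9 [175.6, 266.6, 79.8, 62.4]
scene 0.78 [153.8, 351.4, 94.5, 80.7]
scene 0.73 [269.6, 312.2, 87.9, 69.3]
```

```bash
python3 -m crank '[[[0,0,0,0,0,4],[0,0,0,0,0,4],[0,0,0,0,0,0],[0,0,0,0,0,0]]]'>/dev/null; python3 go.py 412 -317 150
```

```text
t 26.7 p [533.7 -26.3 151.8] rpy [-1.7997e+02 -1.0000e-02  9.5100e+01] F [-0.1  0.1 -1.6] op 13.1
tool d mm [-278.7 -147.1    1.8]
```

```bash
python3 -m crank '[[[-35,-18,0,0,0,0],[-50,-26,0,0,0,0],[-50,-26,0,0,0,0],[-50,-26,0,0,0,0],[-50,-26,0,0,0,0]]]'>/dev/null; python3 -m crank '[[[-43.7,-25,2,0,0,0],[0,0,0,0,0,0],[0,0,0,0,0,0],[0,0,0,0,0,0]]]'>/dev/null; python3 go.py 412 -317 50;  python3 - <<'E'
from h import *
A=snap('top','top4');B=snap('scene','scene4')
a=A[175:285,340:472];b=B[240:350,200:332]
cv2.imwrite('pics/c7.png',np.hstack([cv2.resize(q,(400,333),interpolation=cv2.INTER_CUBIC) for q in(a,b)])[:,:,::-1])
E
```

```text
t 27.82 p [ 412.5 -315.7  150.1] rpy [ 1.7999e+02 -2.0000e-02  9.5160e+01] F [ 0.3  0.5 -2.1] op 13.3
tool d mm [ -1.2  -0.7 100.1]
```

View pics/c7.png

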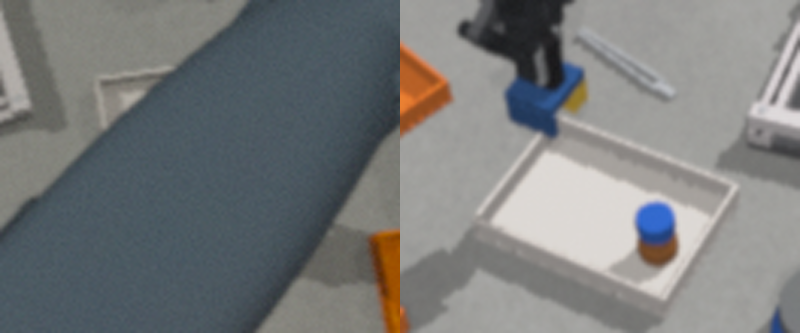

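```bash
python3 - <<'E'
from h import *
for n in [(.412,-.317),(.392,-.34),(.392,-.294),(.432,-.34),(.432,-.294)]: print(n,np.round((proj('scene',[*n,.004])-[200,240])*3.03+[400,0]))
E
python3 -m crank '[[[-1,0,30,0,0,0],[0,0,30,0,0,0],[0,0,20,0,0,0],[0,0,8,0,0,0],[0,0,0,0,0,0]]]'>/dev/null; python3 go.py 412 -317 46
```

```text
(0.412, -0.317) [562. 195.]
(0.392, -0.34) [524. 205.]
(0.392, -0.294) [559. 166.]
(0.432, -0.34) [564. 226.]
(0.432, -0.294) [599. 186.]
t 28.55 p [ 412.2 -317.2   61.9] rpy [-1.7997e+02 -4.0000e-02  9.5100e+01] F [-0.5  0.3 -2. ] op 13.2
tool d mm [ 0.2 -0.2 15.9]
```

```bash
python3 -m crank '[[[0,0,6,0,0,0],[0,0,5,0,0,0],[0,0,2,0,0,0],[0,0,0,0,0,0]]]'>/dev/null; python3 s.py|head -1; for i in 1 2 3; do python3 -m crank '[[[0,0,1,0,0,0],[0,0,0,0,0,0]]]'>/dev/null; python3 s.py|head -1; done
```

```text
t 29.05 p [ 412.  -317.8   49. ] rpy [-1.7999e+02 -1.0000e-02  9.5040e+01] F [-0.2 -0.5 -1.1] op 13.4
t 29.3 p [ 412.1 -317.9   48.2] rpy [1.800e+02 1.000e-02 9.504e+01] F [-0.9  0.6 -1.7] op 13.3
t 29.55 p [ 412.  -317.8   47. ] rpy [-1.800e+02 -1.000e-02  9.504e+01] F [-0.4 -0.2 -1. ] op 13.3
t 29.8 p [ 412.2 -318.    46.7] rpy [1.7999e+02 2.0000e-02 9.5040e+01] F [-1.   0.7  2.4] op 13.5
```

```bash
python3 -m crank '[[[0,0,0,0,0,0],[0,0,0,0,0,0],[0,0,0,0,0,0],[0,0,0,0,0,0],[0,0,0,0,0,0]]]' 0.2; python3 -m crank '[[[0,0,-10,0,0,0],[0,0,-25,0,0,0],[0,0,-50,0,0,0],[0,0,-50,0,0,0],[0,0,-40,0,0,0]]]'; python3 -m crank '[[[0,-60,0,0,0,0],[-30,-50,0,0,0,0],[-50,-30,0,0,0,0],[-50,0,0,0,0,0],[0,0,0,0,0,0]]]'; python3 - <<'E'
from h import *
A=snap('top','top5');B=snap('scene','scene5')
a=cv2.resize(A[150:300,220:440],(400,273),interpolation=cv2.INTER_CUBIC);b=cv2.resize(B[200:350,210:430],(400,273),interpolation=cv2.INTER_CUBIC)
c=cv2.resize(A,(400,300));d=cv2.resize(B,(400,300))
cv2.imwrite('pics/c8.png',np.vstack([np.hstack([a,b]),np.hstack([c,d])])[:,:,::-1])
E
```

```text
clock: 30.42
ee_pos: [0.4121, -0.3178, 0.0461]
eef_rot: [-180.0, -0.0, 95.0]
contact_force: [-0.2, 0.6, -0.0]
opening: 0.0515
clock: 31.05
ee_pos: [0.4125, -0.3183, 0.2245]
eef_rot: [179.9, 0.1, 95.0]
contact_force: [0.3, -0.8, 0.8]
opening: 0.0513
clock: 31.68
ee_pos: [0.2831, -0.4623, 0.2197]
eef_rot: [-180.0, -0.1, 94.8]
contact_force: [0.6, 1.3, 1.1]
opening: 0.0506
```

View pics/c8.png

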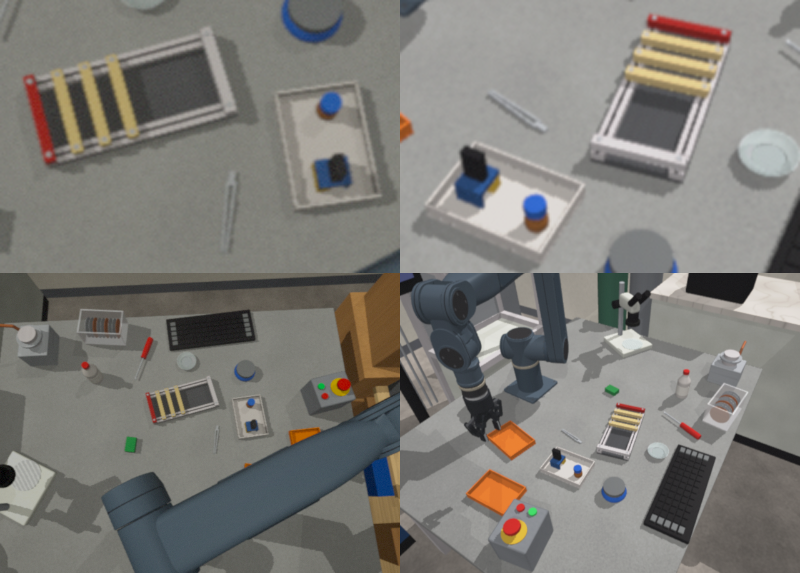

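```bash
python3 - <<'E'
import run1;from run1 import *
ims={c:cv2.imread(f'pics/{c}5.png') for c in('top','scene')}
run1.KS=(('top',),('scene',))
bars(ims,[(.5155,.0455),(.5245,.0065),(.5335,-.0325)])
E
```

```text
bar 1 ('top',) (array([519.7,  47.6,  12.8]), np.float64(0.19))
bar 1 ('scene',) (array([517.4,  46.8,  12.7]), np.float64(0.19))
bar 2 ('top',) (array([528.6,   8.2,  13. ]), np.float64(0.24))
bar 2 ('scene',) (array([526.6,   8.2,  12.7]), np.float64(0.199))
bar 3 ('top',) (array([536.3, -31.2,  13.2]), np.float64(0.236))
bar 3 ('scene',) (array([535.5, -30.8,  12.7]), np.float64(0.212))
```

```bash
python3 -c "
from h import *
print(order.hand_in())"
```

```text
the job is handed in; nothing more can be done
None
```

I set all three bars with the gauge, nearest the stop first, then stood the gauge upright in the free half of the white tray beside the jar. I released it, moved the arm clear and handed the job in at about 32 s.

- **Bar spacing from the arm:** each drag ended when the foot stalled and the force rose. The gauge stopped at -62.3, -102.45 and -142.45 mm along the row, about 40 mm apart, which is a 24 mm gap plus the 16 mm bar.
- **Bar spacing from the cameras:** separate fits in both pictures put the bars 39.5 to 40.4 mm apart centre to centre. The gap between the stop and bar 1 I checked only by the foot stalling against the stop; I did not measure it in the last pictures.
- **Last picture:** the gauge stands upright on the tray floor clear of the jar, and nothing else appears to have moved.
- **Checks that were less clear:** early camera estimates of the gauge's heading disagreed, at -8° from one view and +12° from the other. I used about 2°, and the handle sat square in the grip. While dragging bars 2 and 3 the force dropped to about 1 N at pauses. A picture during bar 2 showed it still hooked and following, and both bars ended where expected.

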